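# Hang a shelf bracket on a counter display post

## Task

Pick up the loose shelf bracket and hook its two tabs into the top two slots of the display post, on the post's bare side. Then push it straight down until the catch snaps and it is fully home, flush and upright, and let go of it. Be gentle: the stand is light, so never load it with more than about 40 N, and leave the things around it where they are.

Things in the scene. Friction and masses are not known exactly. Their poses are not given: they have to be found in the camera images.
- bracket: Loose cream steel shelf bracket, about 0.35 kg, standing the right way up. Origin: middle of the lower edge of its mating face (the flat back that goes against the post). x points the way the tabs point (into the post), z up. An upright shoe, x -34 to 0, 24 wide (y), 86 mm high; from its foot an arm 24 wide, 18 mm high runs to x = -180, with an end lip and an 8 mm thick sloping rib.
- bracket_grip (a point): Centre of the bracket's shoe, 17 mm behind the mating face and 43 mm above the underside; axes as the bracket. The shoe is 24 mm wide across y and can be gripped across it from above.
- bracket_tab (a point): Root of the upper tab: on the mating face, 66 mm above the underside (mid-height of the tab). Two dark tabs, 7 mm thick (y), 26 mm high, reach 12.4 mm out of the face: lower z 8 to 34, upper z 53 to 79 mm. Each is a downward hook: the neck is its top 14 mm; the tail hangs 12 mm lower, 5 mm off the face.
- post: Fixed cream display post, 44 (x) by 40 (y), 284 mm high, on a foot plate 200 by 120 by 12 mm. Origin: centre of the foot's underside. Its bare front, at x = -22 mm, faces its -x and is a slotted strip 40 mm wide, clipped on stiffly but up to 9 mm off to either side (along y), which the measured pose does not tell; a like bracket already hangs on its +x side, at the same height.
- post_slot (a point): Nominal centre of the mouth of the top slot, 235 mm above the counter (the true one up to 9 mm off along y with the strip: look or feel for it); axes as the post. Four slots, each 8.8 mm wide, 30 mm high, lower edges 85, 130, 175 and 220 mm above the counter, in a wall 4 mm thick, hollow behind.
- post_home (a point): Nominal place of the home bracket's origin, on the bare front, 155 mm up (true one up to 9 mm off along y); axes as the post and as the home bracket. Tabs enter with the bracket 12 to 16 mm above home; 7 to 9 mm above home a hidden sprung roller catch stops it. A downward push of about 4 to 15 N takes it past; it snaps 2 to 3 mm above home and stops hard at home.
- carton: A cardboard carton 75 by 110 by 65 mm, to be left alone; origin under its centre.
- pail: A small open pail, 84 mm across and 85 mm high, to be left alone; origin under its centre.
- jar: A jar 66 mm across and 100 mm high, to be left alone; origin under its centre.
Things that resemble listed ones, but are neither listed nor needed, are in the scene too. There is more than one size of the bracket; the one meant has the size given above.

How it is judged:
On the way:
1. the tabs are in the top two slots with the bracket still raised, not yet pushed home (x of bracket in the frame of post_home between -0.005 and 0.004 m and y of bracket in the frame of post_home between -0.012 and 0.012 m and z of bracket in the frame of post_home between 0.004 and 0.02 m), for 0.1 s.
At the end, for the whole second after the job is handed in: The bracket hangs at rest in the top two slots, past the catch: its origin within 12 mm of post_home sideways (the strip may sit 9 mm off), 4 mm in depth and less than 2 mm above it, turned less than 0.15 rad from the post and tilted less than 0.08 rad (x of bracket in the frame of post_home between -0.004 and 0.004 m and y of bracket in the frame of post_home between -0.012 and 0.012 m and z of bracket in the frame of post_home between -0.004 and 0.002 m and angle between the x axis of bracket and the x axis of post_home, either way round below 0.15 rad and angle between bracket's own z axis and vertical below 0.08 rad and linear speed of bracket below 0.02 m/s); the robot touches nothing.
It fails at once if the bracket loads the post with more than 40 N (contact force between bracket and post above 40 N).
It fails at once if the robot pushes the post with more than 40 N (contact force between any of the fingers, the arm and post above 40 N).
It fails at once if a bystander is moved more than 25 mm (distance of any of carton, pail, jar from where it was at the start of the episode above 0.025 m).
It also fails if it takes over 72 s, if anything falls off the work surface, if the arm or the gripper's body presses on something with over 40 N, if the wrist force passes 120 N, or if a joint passes its speed limit or range.

## Robot

A 6-joint arm with a two-finger parallel gripper is mounted at the origin on the work surface. World frame = base frame: x ahead of the robot, y to its left, z up, the work surface at z = 0. Lengths are in m, angles in rad, forces in N, time in s.
With the tool pointing down it reaches from about 0.25 to 0.775 m from the base axis. Payload 4 kg.
Tool frame: the origin (TCP) lies midway between the tips of the shut fingers; the grasp point (between the pads) lies 19 mm behind it (robot.tcp_to_grasp is the distance from the TCP to the grasp point, in m); z points along the fingers, x is the direction in which the jaws open and shut, and the axes are right-handed (so a half turn about z gives the same grasp; the last joint's range is limited). The gripper opens to 94 mm and grips with 3 to 60 N. Pads are 16 mm wide; open, the fingers measure 119 mm over their backs; the gripper's body (75 mm by 177 mm) begins 78 mm behind the grasp point.
Start: joints at [-1.269, 0.087, 1.371, -0, 1.684, -0.103], TCP at [0.217, -0.506, 0.167] pointing down, gripper open.
Joint ranges: [-3.1, 3.1], [-0.76, 2.03], [0.27, 2.55], [-1.08, 4.22], [0.17, 2.65], [-2.57, 2.57]. Speed limits (rad/s): [2.79, 2.79, 3.14, 3.14, 3.14, 3.14].

## Interface

Orientations are given as [roll, pitch, yaw] about the fixed x, y, z axes, in that order (R = Rz(yaw) Ry(pitch) Rx(roll)).
In Python, from bench import get_obs, vision, robot gives the robot as it stands.
- The arm moves only by the tool servo_tool, never from a script. Its argument "targets" is text: rows parted by semicolons, each of 7 numbers parted by spaces: the opening, from 0 (shut) to 1 (fully open), then the shift along the tool's x, y, z as a fraction of full scale, then the turn, a rotation vector about the tool's x, y, z as a fraction of full scale. A call has 1 to 12 rows; each row is the pose to reach, as a shift and turn from the pose commanded when the call began, along the tool's axes at that moment, turning the shorter way round; what a row does not reach only later rows make up. Full scale, the value 1, is 0.25 m for a shift and pi rad for a turn. A row lasts 1/12 s, in which the tool goes at most 41.7 mm and 7.16 degrees, less where a joint would pass 70% of its speed; a pose out of reach is approached as far as the arm can. A call with a number of a shift or a turn outside -1 to 1 is refused whole. A call with a gripper value outside its range is refused whole. The fingers move at their own pace and stop on an object; the grip force is fixed at half the most. Time passes only in rows, so rows that repeat a pose let the fingers close. It gives the time, the measured TCP pose, the force and the opening at its end, in the units of the state.
- get_obs(): the state, without advancing time (a new reading comes with each control period).
- vision.snapshot(name): name is "scene" or "side" or "wrist"; returns a dict with "image" (480x640x3 uint8, red, green, blue), "mtx" (3x3 intrinsics, pixels), "world_from_camera" (4x4, takes a point from camera to world coordinates); the wrist camera has in their place "T_tool_cam" (4x4, takes a point from camera to tool coordinates, whose origin is the TCP and whose axes are the tool frame's). Camera axes: x right, y down, z forward; pixel columns grow to the right and rows downward; lengths in m; the calibration is good to about 2 mm. The wrist camera is an equidistant fisheye: a pixel r from the principal point sees the ray r / f radians off the axis. A picture is of the moment at which its call begins: read the wrist's pose just before it. There is no depth.
- robot.close_job(): hands the job in, once; it reports no verdict.
The state is a dict: "time": time; "joint_positions": joint angles; "qvel": joint speeds; "joint_torque": joint torques, N m; "tool_pos": TCP position; "ee_rot": TCP orientation; "wrist_force": force on the tool from outside, world axes, zero at the start; "wrist_torque": the same for the moment, N m; "width": finger opening in m.
Only numpy, scipy, OpenCV 4.12 (cv2) and the standard library are available. Lean on these libraries where they do the work, as an engineer would, in place of code of your own. Each camera call takes 0.05 s, during which the arm holds its last target.

## Working session

There is one attempt and no reset: what is moved stays moved. The work goes in short steps, Python scripts to look and compute and a tool call to move; the robot and the scene stay as the last step left them, time stands still between calls to the robot, and variables do not carry over. Pictures are saved under pics/ and viewed, and the job is handed in when it is done.

Besides the shell and the picture viewer there is one more tool, called as name(argument=value, ...), one argument or row to a line, values as JSON. servo_tool: Moves the arm, as the interface text tells. Its arguments: {"type":"object","properties":{"targets":{"type":"string"}},"required":["targets"]}

```bash
mkdir -p pics; ls
python3 - <<'E'
from bench import get_obs, vision, robot
import cv2,numpy as np
o=get_obs();print({k:np.round(v,3) for k,v in o.items()})
for n in ["scene","side","wrist"]:
    s=vision.snapshot(n);cv2.imwrite(f"pics/{n}0.png",s["image"][:,:,::-1])
    print(n,{k:np.round(v,3).tolist() for k,v in s.items() if k!="image"})
E
```

```text
pics
{'time': np.float64(0.0), 'joint_positions': array([-1.269,  0.088,  1.372, -0.   ,  1.684, -0.103]), 'qvel': array([-0.001, -0.001,  0.001,  0.001,  0.001, -0.002]), 'joint_torque': array([ 2.0000e-03, -3.4018e+01, -3.0243e+01,  7.2000e-02,  3.3000e-02,
       -0.0000e+00]), 'tool_pos': array([ 0.216, -0.505,  0.166]), 'ee_rot': array([-3.141e+00,  2.000e-03, -1.166e+00]), 'wrist_force': array([-0.487,  0.16 , -0.524]), 'wrist_torque': array([0.023, 0.032, 0.006]), 'width': np.float64(0.094)}
scene {'mtx': [[486.365, 0.0, 316.682], [0.0, 486.365, 244.053], [0.0, 0.0, 1.0]], 'world_from_camera': [[0.144, 0.838, -0.527, 1.273], [0.99, -0.114, 0.088, 0.173], [0.013, -0.534, -0.846, 1.292], [0.0, 0.0, 0.0, 1.0]]}
side {'mtx': [[530.045, 0.0, 309.832], [0.0, 530.045, 236.242], [0.0, 0.0, 1.0]], 'world_from_camera': [[0.985, -0.135, 0.109, 0.402], [-0.174, -0.751, 0.637, -0.674], [-0.004, -0.646, -0.763, 1.283], [0.0, 0.0, 0.0, 1.0]]}
wrist {'mtx': [[371.648, 0.0, 323.211], [0.0, 371.648, 234.973], [0.0, 0.0, 1.0]], 'T_tool_cam': [[1.0, -0.0, 0.001, -0.001], [0.0, 0.972, 0.234, -0.068], [-0.001, -0.234, 0.972, -0.219], [0.0, 0.0, 0.0, 1.0]]}
```

View pics/scene0.png

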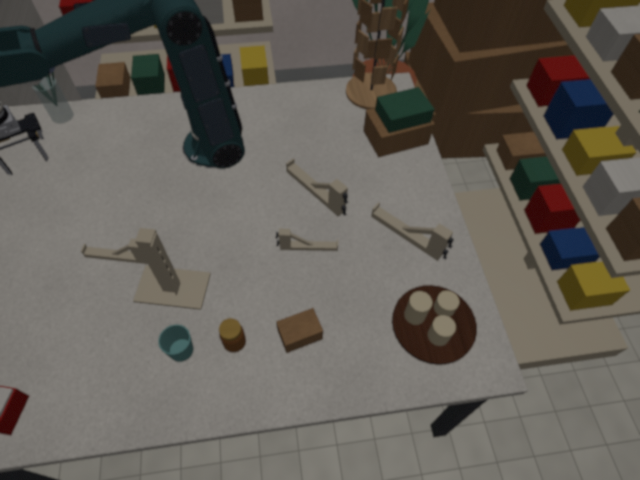

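View pics/side0.png

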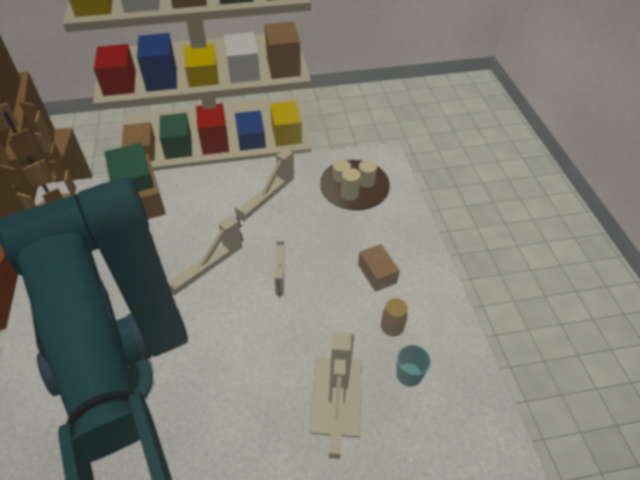

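View pics/wrist0.png

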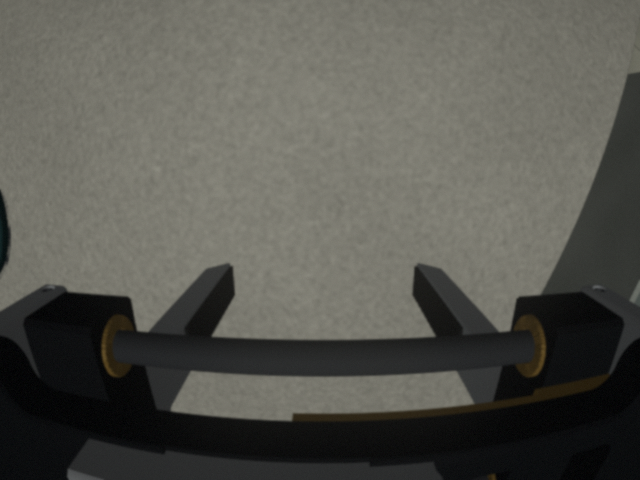

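The loose bracket candidates in the scene picture are A (318,187), B (412,232) and C (307,241). The fourth one, at (115,252), already hangs on the post. Next I'll crop closer and measure them.

```bash
cat > h.py <<'E'
from bench import get_obs, vision, robot
import cv2,numpy as np
from scipy.spatial.transform import Rotation as Ro
def ray(s,uv):
    M=s["world_from_camera"];K=s["mtx"]
    d=np.linalg.inv(K)@[uv[0],uv[1],1.];return M[:3,3],M[:3,:3]@d
def onz(s,uv,z):
    o,d=ray(s,uv);return o+d*(z-o[2])/d[2]
def proj(s,p):
    M=np.linalg.inv(s["world_from_camera"]);c=M[:3,:3]@np.array(p)+M[:3,3];q=s["mtx"]@c;return q[:2]/q[2]
def tri(s1,a,s2,b):
    o1,d1=ray(s1,a);o2,d2=ray(s2,b);d1/=np.linalg.norm(d1);d2/=np.linalg.norm(d2)
    t=np.linalg.lstsq(np.c_[d1,-d2],o2-o1,rcond=None)[0]
    p,q=o1+d1*t[0],o2+d2*t[1];return (p+q)/2,np.linalg.norm(p-q)
def crop(s,x0,y0,x1,y1,k,name):
    c=cv2.resize(s["image"][y0:y1,x0:x1],None,fx=k,fy=k,interpolation=cv2.INTER_CUBIC)
    c=np.clip(c*1.8,0,255).astype(np.uint8)
    for x in range((x0+19)//20*20,x1,20): cv2.putText(c,str(x),(int((x-x0+.5)*k),8),0,.3,(255,0,0)); cv2.line(c,(int((x-x0+.5)*k),10),(int((x-x0+.5)*k),16),(255,0,0))
    for y in range((y0+19)//20*20,y1,20): cv2.putText(c,str(y),(0,int((y-y0+.5)*k)),0,.3,(255,0,0));cv2.line(c,(20,int((y-y0+.5)*k)),(26,int((y-y0+.5)*k)),(255,0,0))
    cv2.imwrite("pics/"+name+".png",c[:,:,::-1])
E
python3 - <<'E'
from h import *
s=vision.snapshot("scene");t=vision.snapshot("side")
import pickle;pickle.dump((s,t),open("st.pkl","wb"))
crop(s,260,140,460,290,4,"cs1");crop(s,70,210,230,330,5,"cs2");crop(t,160,140,320,310,3,"ct1");crop(t,290,310,390,470,4,"ct2")
E
```

```text
(no output)
```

View pics/cs1.png

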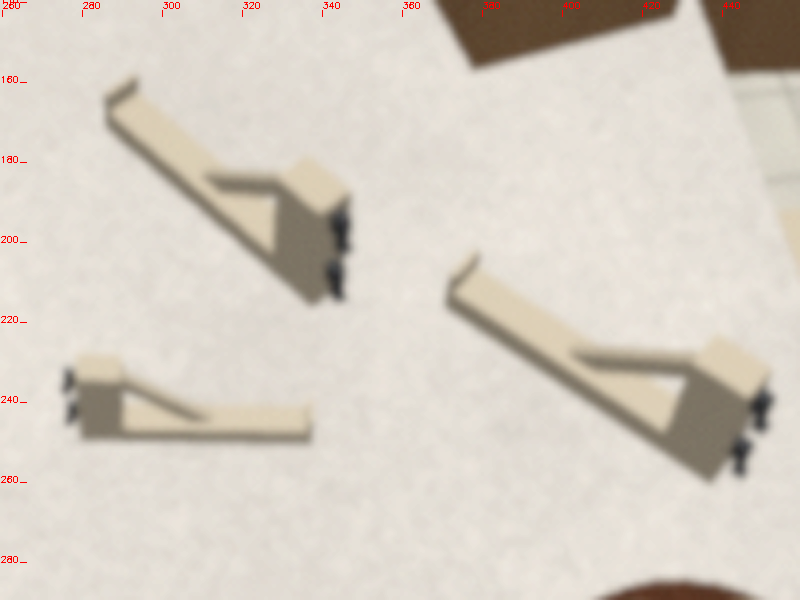

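View pics/cs2.png

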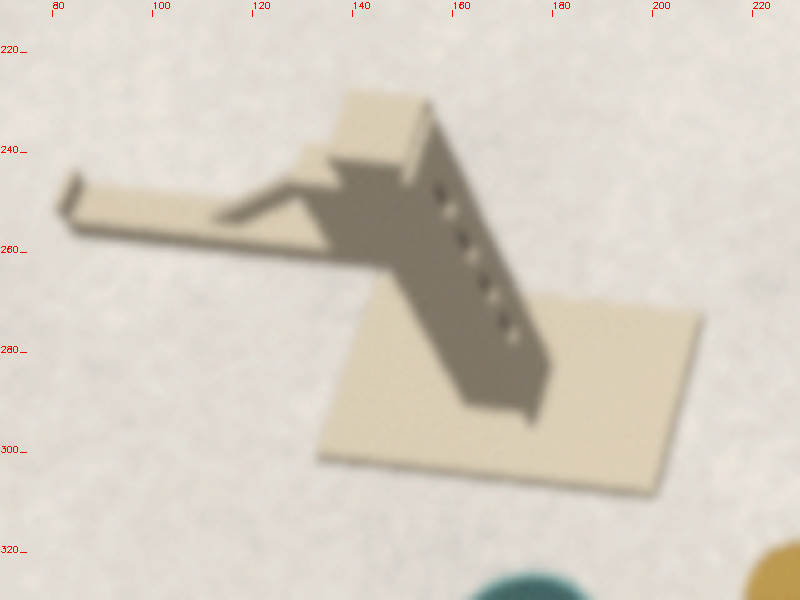

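View pics/ct1.png

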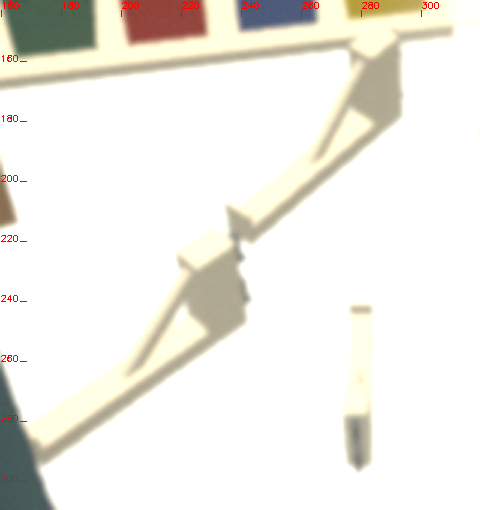

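View pics/ct2.png

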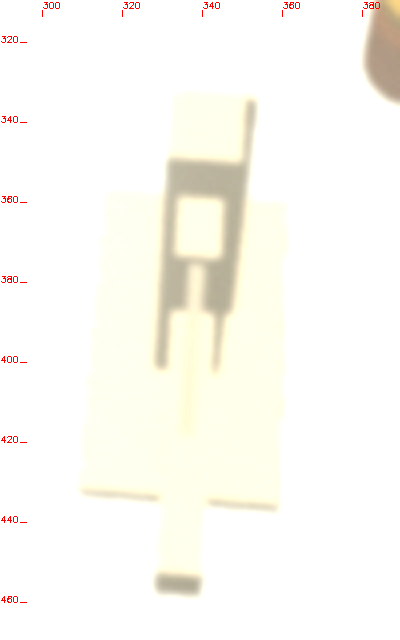

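Run:
```python
from h import *;import pickle
s,t=pickle.load(open("st.pkl","rb"))
for n,a,b in [("A",(336.5,215.3),(286.7,170)),("B",(437,260),(372,216)),("C",(279.5,248.8),(336,250))]:
    p,q=onz(s,a,0),onz(s,b,0);print(n,p.round(3),q.round(3),np.linalg.norm(p-q).round(3))
for n,a,b,u,v in [("A",(305.5+42-12,0),0,0,0)]:pass
# top corners scene vs height
for n,z,cs in [("A",.086,[(344,192),(336,180),(329,185),(338,193)]),("B",.086,[(452,232),(438,223.5),(433,231),(447,238)]),("C",.086,[(279,229),(289,229),(290,235),(279,235)])]:
    print(n,[onz(s,c,z).round(3)[:2] for c in cs])
print("side", [onz(t,c,0).round(3) for c in [(200,247),(175,291)]])
# foot corners z=.012
F=[onz(s,c,.012) for c in [(210,272),(200.5,308.5),(132.5,301.5)]]
print(np.array(F).round(4),np.linalg.norm(F[0]-F[1]),np.linalg.norm(F[1]-F[2]))
G=[onz(t,c,.012) for c in [(309.5,432),(358,436),(361,360),(315,357.5)]]
print(np.array(G).round(4),[np.linalg.norm(G[i]-G[i-1]) for i in range(4)])
```

```text
A [0.368 0.387 0.   ] [0.154 0.247 0.   ] 0.255
B [0.577 0.667 0.   ] [0.386 0.501 0.   ] 0.252
C [0.47 0.19 0.  ] [0.499 0.363 0.   ] 0.176
A [array([0.342, 0.411]), array([0.291, 0.394]), array([0.308, 0.369]), array([0.344, 0.392])]
B [array([0.535, 0.705]), array([0.499, 0.672]), array([0.524, 0.65 ]), array([0.554, 0.684])]
C [array([0.455, 0.194]), array([0.459, 0.224]), array([0.48 , 0.224]), array([0.476, 0.192])]
side [array([0.241, 0.415, 0.   ]), array([0.162, 0.261, 0.   ])]
[[ 0.5309 -0.025   0.012 ]
 [ 0.6471 -0.0552  0.012 ]
 [ 0.5981 -0.2481  0.012 ]] 0.12001756367428697 0.1990621787867731
[[ 0.4766 -0.2175  0.012 ]
 [ 0.5887 -0.2471  0.012 ]
 [ 0.6423 -0.0555  0.012 ]
 [ 0.5249 -0.0272  0.012 ]] [np.float64(0.19625721168611585), np.float64(0.115883319402307), np.float64(0.19891139531138902), np.float64(0.12080168857493585)]
```

The measured lengths are A 255 mm, B 252 mm and C 176 mm, so C is the 180 mm bracket. Its tabs already point roughly at the post's bare side (+y). I'll move over C for a close check with the wrist camera.

servo_tool(
  targets="1 -0.1 -0.1 -0.3 0 0 0;1 -0.35 -0.32 -0.5 0 0 0;1 -0.5 -0.46 -0.5 0 0 0;1 -0.73 -0.68 -0.5 0 0 0;1 -0.73 -0.68 -0.5 0 0 0;1 -0.73 -0.68 -0.5 0 0 0;1 -0.73 -0.68 -0.5 0 0 0",
)

```text
time: 0.83
tool_pos: [0.3006, -0.2703, 0.292]
ee_rot: [-3.141, -0.001, -1.167]
wrist_force: [1.6, -0.4, -1.3]
width: 0.0939
```

servo_tool(
  targets="1 -0.36 -0.34 0 0 0 0;1 -0.73 -0.68 0 0 0 0;1 -0.73 -0.68 0 0 0 0;1 -0.73 -0.68 0 0 0 0;1 -0.73 -0.68 0 0 0 0;1 -0.73 -0.68 0 0 0 0;1 -0.73 -0.68 0 0 0 0",
)

```text
time: 1.42
tool_pos: [0.386, -0.0306, 0.2914]
ee_rot: [-3.139, 0.003, -1.153]
wrist_force: [-0.5, -0.0, -0.1]
width: 0.0942
```

servo_tool(
  targets="1 -0.36 -0.34 0 0 0 -0.1;1 -0.73 -0.68 0 0 0 -0.318;1 -0.73 -0.68 0 0 0 -0.318;1 -0.73 -0.68 0 0 0 -0.318;1 -0.73 -0.68 0 0 0 -0.318;1 -0.73 -0.68 0 0 0 -0.318;1 -0.73 -0.68 0 0 0 -0.318;1 -0.73 -0.68 0 0 0 -0.318;1 -0.73 -0.68 0 0 0 -0.318;1 -0.73 -0.68 0 0 0 -0.318",
)

```text
time: 2.25
tool_pos: [0.4694, 0.1969, 0.2912]
ee_rot: [3.141, 0.0, -0.17]
wrist_force: [0.3, -0.4, 0.5]
width: 0.0942
```

```bash
cat >> h.py <<'E'
def wsnap():
    o=get_obs();R=Ro.from_euler("xyz",o["ee_rot"]).as_matrix();p=np.array(o["tool_pos"])
    s=vision.snapshot("wrist");T=np.eye(4);T[:3,:3]=R;T[:3,3]=p
    s["world_from_camera"]=T@s["T_tool_cam"];s["tool"]=T;s["fish"]=1;return s
def ray(s,uv):
    M=s["world_from_camera"];K=s["mtx"]
    a=(np.array(uv,float)-[K[0,2],K[1,2]])/[K[0,0],K[1,1]]
    if "fish" in s:
        r=np.hypot(*a);d=np.r_[a/r*np.sin(r),np.cos(r)] if r>1e-9 else np.array([0,0,1.])
    else: d=np.r_[a,1]
    return M[:3,3],M[:3,:3]@d
def wproj(s,p):
    M=np.linalg.inv(s["world_from_camera"]);c=M[:3,:3]@np.array(p)+M[:3,3];K=s["mtx"]
    th=np.arctan2(np.hypot(c[0],c[1]),c[2]);return K[:2,2]+K[0,0]*th*c[:2]/np.hypot(c[0],c[1])
def delta(p,yaw):
    """fractions for tool-down target"""
    o=get_obs();R=Ro.from_euler("xyz",o["ee_rot"]);Rt=Ro.from_euler("xyz",[np.pi,0,yaw])
    print("shift",(R.inv().apply(np.array(p)-o["tool_pos"])/.25).round(3),"turn",((R.inv()*Rt).as_rotvec()/np.pi).round(4))
E
python3 - <<'E'
from h import *
s=wsnap();o=get_obs();print(o["time"],o["tool_pos"],o["ee_rot"])
import pickle;pickle.dump(s,open("w1.pkl","wb"))
crop(s,0,0,640,480,1.25,"w1")
E
```

```text
2.3 [0.46939833 0.19673613 0.2914434 ] [ 3.14145700e+00 -1.20298993e-04 -1.70626892e-01]
```

View pics/w1.png

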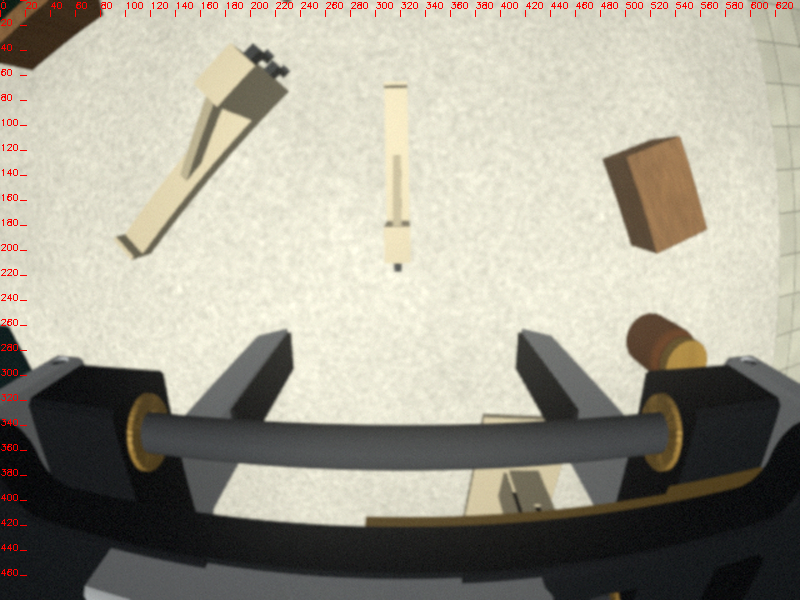

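The wrist picture shows bracket C with its shoe top at about px (307–328, 181–210), one dark tab below it, and its arm running up the image. The post's foot is at about px (410, 370). Next I'll measure the shoe top accurately.

Run:
```python
from h import *;import pickle
s=pickle.load(open("w1.pkl","rb"))
crop(s,290,50,350,230,3.3,"w1c")
im=s["image"].astype(int)
for z,cs in [(.086,[(307.2,181),(328,181),(328.2,210.5),(307,210.5)]),(.018,[(307.5,70),(325.5,70)]),(.066,[(318,216)])]:
    print([onz(s,c,z).round(4)[:2] for c in cs])
print(im[195,295:340].sum(1)); print(im[200:222,312].sum(1));print(im[100,295:340].sum(1))
```

```text
[array([0.4566, 0.2291]), array([0.48 , 0.225]), array([0.4745, 0.1912]), array([0.4503, 0.1954])]
[array([0.4785, 0.3698]), array([0.5017, 0.3656])]
[array([0.4608, 0.1831])]
[397 397 395 396 398 395 386 391 392 398 400 393 384 376 371 368 368 367
 364 364 371 362 368 366 365 365 364 373 366 363 364 368 369 369 371 377
 378 383 375 383 380 375 374 377 375]
[364 368 368 367 365 365 364 366 367 376 380 386 392 396 393 393 398 397
 409 413 416 417]
[363 363 360 365 363 359 362 362 367 362 361 361 373 380 391 383 386 385
 386 381 384 386 380 379 381 378 377 382 380 376 378 373 366 370 368 371
 371 370 375 383 390 385 383 378 372]
```

View pics/w1c.png

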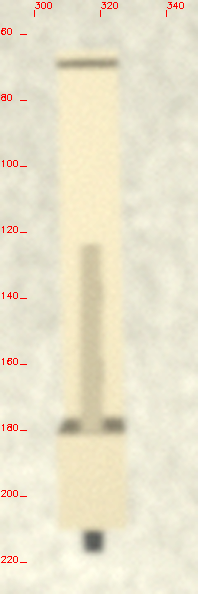

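The shoe top measures 24.0 × 34.1 mm, which confirms C at the stated height of 86 mm. Its centre is (0.465, 0.210) and its yaw about -1.73. I'll grasp it high so the gripper body clears the post top.

Run:
```python
from h import *
delta([.4654,.2102,.12],-.159);delta([.4654,.2102,.046],-.159)
```

```text
shift [-0.025 -0.05   0.686] turn [ 0.     -0.     -0.0037]
shift [-0.025 -0.05   0.982] turn [ 0.     -0.     -0.0037]
```

servo_tool(
  targets="1 -0.025 -0.05 0.15 0 0 -0.0037;1 -0.025 -0.05 0.3 0 0 -0.0037;1 -0.025 -0.05 0.45 0 0 -0.0037;1 -0.025 -0.05 0.6 0 0 -0.0037;1 -0.025 -0.05 0.7 0 0 -0.0037;1 -0.025 -0.05 0.8 0 0 -0.0037;1 -0.025 -0.05 0.88 0 0 -0.0037;1 -0.025 -0.05 0.94 0 0 -0.0037;1 -0.025 -0.05 0.98 0 0 -0.0037;1 -0.025 -0.05 0.982 0 0 -0.0037;1 -0.025 -0.05 0.982 0 0 -0.0037",
)

```text
time: 3.22
tool_pos: [0.4653, 0.2101, 0.0461]
ee_rot: [3.141, -0.0, -0.157]
wrist_force: [0.6, 0.7, 0.8]
width: 0.0944
```

servo_tool(
  targets="0 0 0 0 0 0 0;0 0 0 0 0 0 0;0 0 0 0 0 0 0;0 0 0 0 0 0 0;0 0 0 0 0 0 0;0 0 0 0 0 0 0;0 0 0 0 0 0 0;0 0 0 0 0 0 0;0 0 0 0 0 0 0;0 0 0 0 0 0 0",
)

```text
time: 4.05
tool_pos: [0.4652, 0.2106, 0.0459]
ee_rot: [3.141, 0.0, -0.155]
wrist_force: [0.9, 0.9, -0.1]
width: 0.0305
```

servo_tool(
  targets="0 0 0 0 0 0 0;0 0 0 0 0 0 0;0 0 0 0 0 0 0;0 0 0 0 0 0 0;0 0 0 0 0 0 0",
)

```text
time: 4.47
tool_pos: [0.4651, 0.2106, 0.0458]
ee_rot: [3.141, 0.0, -0.155]
wrist_force: [0.3, 0.1, -0.1]
width: 0.0226
```

servo_tool(
  targets="0 0 0 -0.03 0 0 0;0 0 0 -0.1 0 0 0;0 0 0 -0.2 0 0 0;0 0 0 -0.3 0 0 0;0 0 0 -0.4 0 0 0;0 0 0 -0.52 0 0 0;0 0 0 -0.64 0 0 0;0 0 0 -0.76 0 0 0;0 0 0 -0.86 0 0 0;0 0 0 -0.92 0 0 0;0 0 0 -0.92 0 0 0;0 0 0 -0.92 0 0 0",
)

```text
time: 5.47
tool_pos: [0.4654, 0.2106, 0.2763]
ee_rot: [-3.141, -0.001, -0.155]
wrist_force: [0.1, 0.8, -3.2]
width: 0.0223
```

Run:
```python
from h import *
import pickle
s=wsnap();o=get_obs();print(o["time"],o["tool_pos"],o["ee_rot"],o["width"],o["wrist_force"])
pickle.dump(s,open("w2.pkl","wb"))
crop(s,0,0,640,480,1.25,"w2")
a=vision.snapshot("scene");b=vision.snapshot("side");pickle.dump((a,b),open("st2.pkl","wb"))
crop(a,200,120,360,240,5,"s2");crop(b,200,150,360,270,5,"t2")
```

```text
5.5167 [0.46478052 0.21040781 0.2746039 ] [ 3.14037697e+00  1.79155740e-03 -1.55437499e-01] 0.022448010983282637 [-0.16968852  0.29977107 -3.19647334]
```

View pics/w2.png

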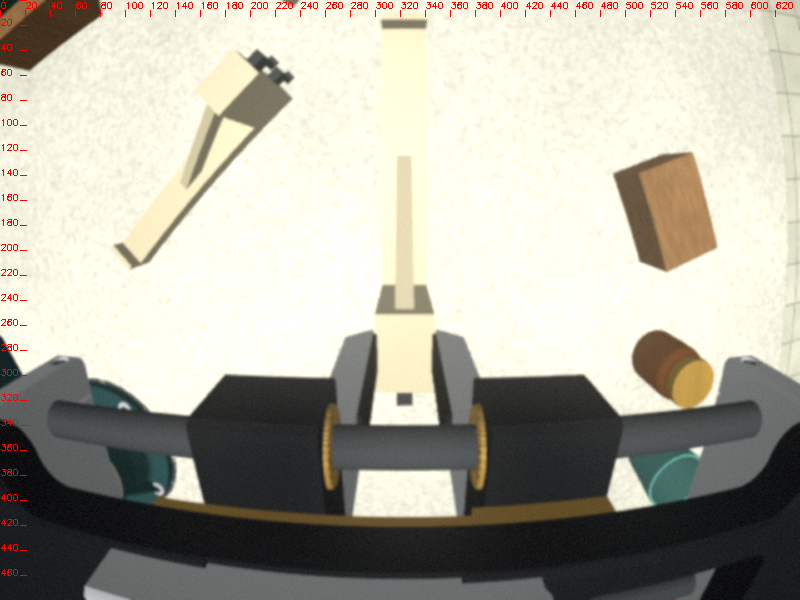

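View pics/s2.png

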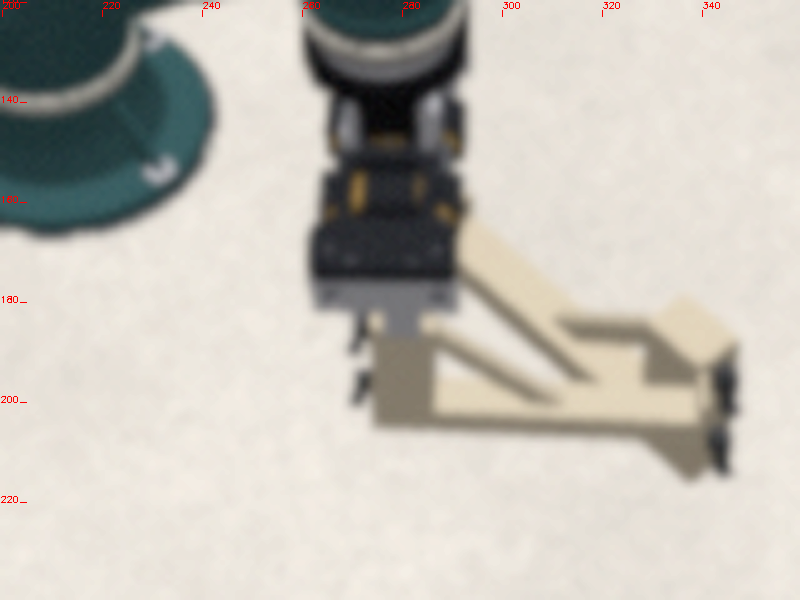

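View pics/t2.png

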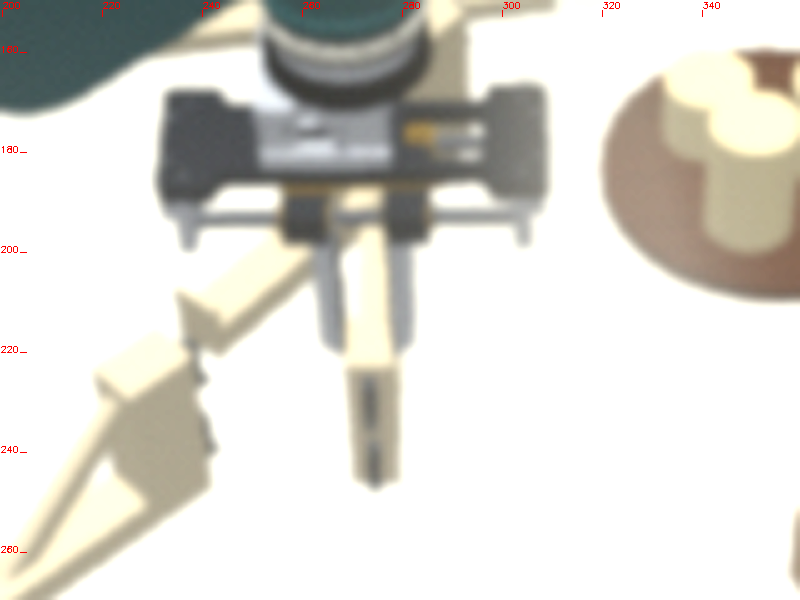

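The bracket is held at a width of 22.4 mm and the wrist reads about -3.2 N. Both views show it level: tabs at (270,187) and (270,197) in the scene, shoe upright in the side view. Now I'll check its pitch and estimate the slot sideways from the first scene picture.

Run:
```python
from h import *;import pickle
s,t=pickle.load(open("st.pkl","rb"));w=pickle.load(open("w2.pkl","rb"))
T=w["tool"]
def br(p): # bracket->tool  (x->y, y-> ? , z->-z)
    return T@np.r_[p[1],p[0]+.017,.046-p[2],1]
for p in [(-.18,-.012,.022),(-.18,.012,.022),(0,-.012,.086),(0,.012,.086),(-.034,.012,.086),(.0124,0,.079)]: print(p,wproj(w,br(p)[:3]).round(1))
yaw=-1.822;X=np.array([np.cos(yaw),np.sin(yaw),0]);Y=np.array([-X[1],X[0],0])
C=np.array([.561,-.1367,0]);
for c in [(157.7,248.8),(162.3,258),(167,267.5),(171.5,276.5)]:
    o,d=ray(s,c);k=((C-.022*X-o)@X)/(d@X);p=o+k*d;print(p.round(4),"y",((p-C)@Y).round(4))
for v,cs in [(s,[(139,228.3),(154.5,229.5),(151,243.5),(135,241.5)]),(t,[(332.5,333),(352,335),(349,351),(331,350)])]:
    P=np.array([onz(v,c,.284) for c in cs]);print(((P-C)@np.c_[X,Y]).round(4).tolist(),P.mean(0).round(4))
```

```text
(-0.18, -0.012, 0.022) [304.7   9.3]
(-0.18, 0.012, 0.022) [341.1   9.3]
(0, -0.012, 0.086) [300.3 312.7]
(0, 0.012, 0.086) [345.6 312.6]
(-0.034, 0.012, 0.086) [346.8 251.2]
(0.0124, 0, 0.079) [323.  327.2]
[ 0.5781 -0.1184  0.2404] y 0.012
[ 0.5781 -0.1184  0.1947] y 0.012
[ 0.5783 -0.1184  0.1449] y 0.0122
[ 0.5784 -0.1184  0.0941] y 0.0123
[[0.0218, -0.0161], [-0.0173, -0.0171], [-0.0205, 0.024], [0.0198, 0.0229]] [ 0.5641 -0.1385  0.284 ]
[[-0.0166, -0.02], [-0.0148, 0.0217], [0.0235, 0.0164], [0.0239, -0.0211]] [ 0.5593 -0.1404  0.284 ]
```

Run:
```python
from h import *
delta([.598,-.0346,.215],-.251)
```

```text
shift [0.681 0.885 0.233] turn [0.0007 0.0012 0.0304]
```

servo_tool(
  targets="0 0.1 0.13 0 0 0 0.005;0 0.2 0.26 0.05 0 0 0.01;0 0.3 0.39 0.08 0 0 0.015;0 0.4 0.52 0.12 0 0 0.02;0 0.5 0.65 0.16 0 0 0.025;0 0.59 0.77 0.2 0 0 0.03;0 0.65 0.85 0.22 0 0 0.03;0 0.681 0.885 0.233 0 0 0.03;0 0.681 0.885 0.233 0 0 0.03;0 0.681 0.885 0.233 0 0 0.03",
)

```text
time: 6.45
tool_pos: [0.5984, -0.0335, 0.2163]
ee_rot: [-3.141, 0.003, -0.25]
wrist_force: [-0.6, 0.1, -2.7]
width: 0.0223
```

Run:
```python
from h import *
import pickle
s=wsnap();o=get_obs();print(o["time"],o["tool_pos"],o["ee_rot"],o["width"],o["wrist_force"])
pickle.dump(s,open("w3.pkl","wb"))
crop(s,220,240,430,430,3.1,"w3")
a=vision.snapshot("scene");crop(a,80,170,280,320,4,"s3")
```

```text
6.5 [ 0.59860649 -0.0327764   0.21744711] [-3.14062395e+00  1.39461531e-03 -2.48275553e-01] 0.02221353359460349 [ 0.03522839 -0.12523645 -3.17288514]
```

View pics/w3.png

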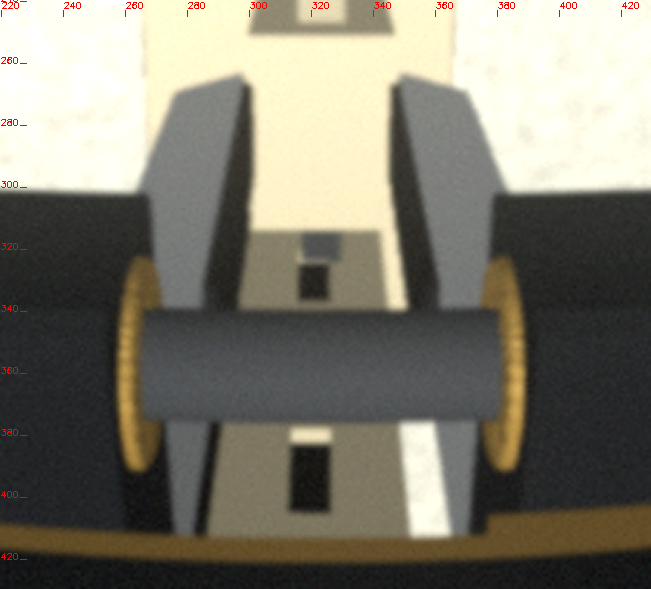

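View pics/s3.png

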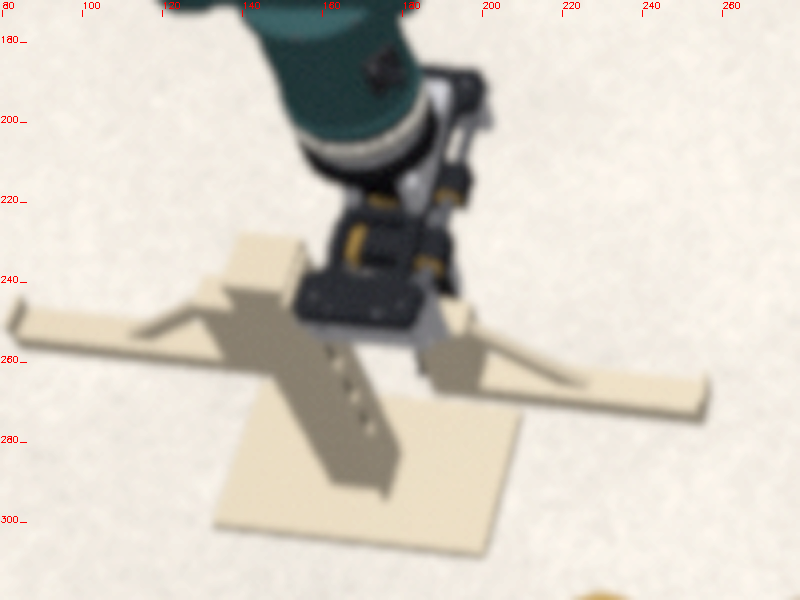

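The wrist view shows the top slot at px x 313.5–326.5, y 378–405, with the upper tab at about (323,319) and a lower slot at about (321,331). I'll measure edges by threshold and work out the lateral shift, yaw and depth.

Run:
```python
from h import *;import pickle
s=pickle.load(open("w3.pkl","rb"));g=s["image"].astype(int).sum(2)
for y in (388,395,402): print(y,g[y,306:334])
for x in (317,320,323): print(x,g[372:412,x])
print(326,g[331,308:334]);print(318,g[318,308:340]);print("col319",g[320:340,321])
```

```text
388 [187 195 192 195 187 191 175 134  77  49  30  28  40  35  35  40  36  32
  40  64 117 160 189 191 194 187 193 191]
395 [190 188 190 190 189 189 168 111  66  43  26  36  30  43  38  33  39  40
  48  62 117 170 186 196 190 191 197 194]
402 [188 188 192 188 188 182 152 103  55  34  35  29  34  28  38  33  32  35
  37  63 117 168 193 194 194 188 192 191]
317 [141 138 137 133 166 225 298 351 361 342 282 167  68  45  46  32  28  41
  40  36  47  34  36  36  52  36  36  30  28  36  29  45  71 126 167 185
 190 192 183 185]
320 [142 137 132 140 166 224 297 344 361 346 279 162  74  37  38  38  35  36
  40  36  37  31  36  38  45  26  38  37  39  35  38  47  61 113 168 190
 192 191 187 190]
323 [137 132 131 137 160 225 298 348 365 348 279 168  80  48  40  46  32  41
  37  40  41  33  26  40  30  42  40  38  37  45  35  35  64 119 165 192
 188 190 194 184]
326 [205 200 202 201 198 199 199 174 121  85  66  56  62  60  61  56  71 104
 152 188 196 194 205 202 201 206]
318 [200 204 206 212 204 200 211 201 190 172 143 145 136 141 136 134 136 143
 136 136 149 162 184 193 203 207 207 202 208 209 206 205]
col319 [136 136 147 168 173 122  75  61  60  58  60  60  65  62  59  64 109 151
 177 162]
```

Run:
```python
from h import *;import pickle
s=pickle.load(open("w3.pkl","rb"));T=s["tool"];inv=np.linalg.inv(T)
def tl(uv,z): 
    p=onz(s,uv,z);return (inv@np.r_[p,1])[:3].round(4),p.round(4)
for n,uv,z in [("top L",(312.9,405),.25),("top R",(326,405),.25),("bot",(320,377),.22),("low slot top?",(320.6,336.5),.205),("or",(320.6,336.5),.160),
  ("shoe face L",(300.3,313),T[2,3]+.04),("tab",(323.2,318),T[2,3]-.046+.079)]:
    print(n,*tl(uv,z))
# tab tip edge
print("tab y", tl((323,324.5),T[2,3]-.046+.079)[0])
```

```text
top L [-0.0064  0.0856 -0.0337] [ 0.5711 -0.115   0.25  ]
top R [ 0.0018  0.0856 -0.0338] [ 0.5791 -0.1169  0.25  ]
bot [-0.0022  0.0847 -0.0038] [ 0.5754 -0.1151  0.22  ]
low slot top? [-0.0018  0.0602  0.0113] [ 0.5818 -0.0914  0.205 ]
or [-0.0021  0.0854  0.0562] [ 0.5751 -0.1156  0.16  ]
shoe face L [-0.0121  0.0172 -0.04  ] [ 0.5826 -0.0473  0.2563]
tab [ 0.      0.0236 -0.033 ] [ 0.5927 -0.0564  0.2493]
tab y [-0.0001  0.0277 -0.033 ]
```

All three heights agree on the front plane, at tool y of about 0.085. The slot is 2.2 mm to tool -x of the tab, with yaw aligned. I'll approach, leaving the tabs a few mm short of the face.

servo_tool(
  targets="0 -0.009 0.05 0.01 0 0 0;0 -0.009 0.1 0.01 0 0 0;0 -0.009 0.15 0.01 0 0 0;0 -0.009 0.18 0.01 0 0 0;0 -0.009 0.2 0.01 0 0 0;0 -0.009 0.2 0.01 0 0 0;0 -0.009 0.2 0.01 0 0 0;0 -0.009 0.2 0.01 0 0 0",
)

```text
time: 7.22
tool_pos: [0.5847, -0.082, 0.2152]
ee_rot: [-3.141, -0.0, -0.25]
wrist_force: [0.3, 0.9, -3.5]
width: 0.0225
```

Run:
```python
from h import *
import pickle
s=wsnap();o=get_obs();print(o["time"],o["tool_pos"],o["ee_rot"],o["width"],o["wrist_force"])
T0=pickle.load(open("w3.pkl","rb"))["tool"];print("in w3 tool frame",(np.linalg.inv(T0)@np.r_[o["tool_pos"],1]).round(4))
pickle.dump(s,open("w4.pkl","wb"))
crop(s,220,240,430,430,3.1,"w4")
```

```text
7.2667 [ 0.58475534 -0.08189877  0.21516141] [-3.14130181e+00  2.13911587e-05 -2.49258832e-01] 0.022344751370445712 [ 0.39288826 -0.21302067 -2.7407531 ]
in w3 tool frame [-0.0013  0.0503  0.0011  1.    ]
```

View pics/w4.png

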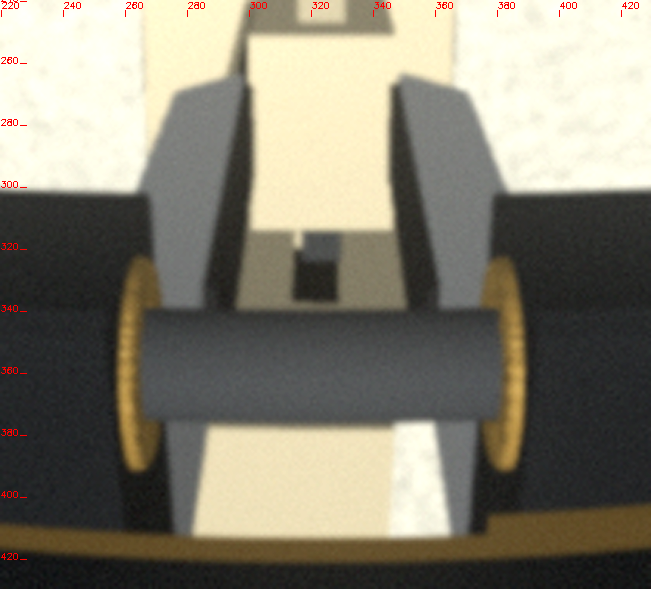

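Run:
```python
from h import *;import pickle
s=pickle.load(open("w4.pkl","rb"));g=s["image"].astype(int).sum(2);T=s["tool"];inv=np.linalg.inv(T)
for y in (318,321,327,330,333): print(y,g[y,306:338])
print(g[316:340,320])
def tl(uv,z): 
    p=onz(s,uv,z);return (inv@np.r_[p,1])[:3].round(4)
for uv in [(314.0,337),(328.9,337)]: print(tl(uv,.25))
for uv in [(317.2,320),(329.6,320)]: print(tl(uv,T[2,3]-.046+.079))
```

```text
318 [206 197 201 208 200 204 203 212 247 292 302 241 172 146 132 134 133 134
 133 129 132 139 140 151 177 195 202 202 204 205 199 207]
321 [199 196 201 201 200 200 196 193 170 121 115 119 133 136 131 134 138 137
 131 132 138 130 143 152 174 194 207 198 208 197 197 202]
327 [198 201 202 194 199 199 196 178 142  93  61  63  60  59  57  64  62  61
  64  58  60  76 101 159 189 198 199 205 190 195 201 201]
330 [199 194 195 193 199 194 194 177 139  85  65  58  59  56  68  59  60  57
  63  64  63  72 103 159 185 197 201 204 203 195 196 197]
333 [199 196 203 198 200 198 193 167 115  75  61  59  54  54  62  57  64  54
  64  63  57  60 100 159 187 194 199 203 198 199 200 194]
[138 133 132 132 133 131 134 120  89  66  60  57  63  63  68  56  58  62
  57  67  85 129 162 151]
[-0.0051  0.0347 -0.0348]
[ 0.0032  0.0347 -0.0348]
[-0.0033  0.0248 -0.033 ]
[ 0.0036  0.0248 -0.033 ]
```

servo_tool(
  targets="0 -0.0046 0 0 0 0 0;0 -0.0046 0 0 0 0 0;0 -0.0046 0.006 0 0 0 0;0 -0.0046 0.012 0 0 0 0;0 -0.0046 0.018 0 0 0 0;0 -0.0046 0.024 0 0 0 0;0 -0.0046 0.028 0 0 0 0;0 -0.0046 0.028 0 0 0 0",
)

```text
time: 7.93
tool_pos: [0.5818, -0.089, 0.2152]
ee_rot: [3.141, -0.0, -0.25]
wrist_force: [0.8, -0.7, -3.2]
width: 0.0224
```

Run:
```python
from h import *
import pickle
s=wsnap();o=get_obs();print(o["time"],o["tool_pos"],o["ee_rot"],o["width"],o["wrist_force"],o["wrist_torque"])
T0=pickle.load(open("w4.pkl","rb"))["tool"];print("in w4 tool frame",(np.linalg.inv(T0)@np.r_[o["tool_pos"],1]).round(4))
pickle.dump(s,open("w5.pkl","wb"))
crop(s,280,300,360,345,8,"w5")
```

```text
7.9833 [ 0.5817851  -0.08886763  0.21517888] [ 3.14155638e+00 -2.62561400e-05 -2.49913730e-01] 0.02236194948859889 [ 1.41129450e-03  5.69816160e-02 -2.04840812e+00] [-0.04043123 -0.08001786 -0.0072845 ]
in w4 tool frame [-0.0012  0.0073  0.      1.    ]
```

View pics/w5.png

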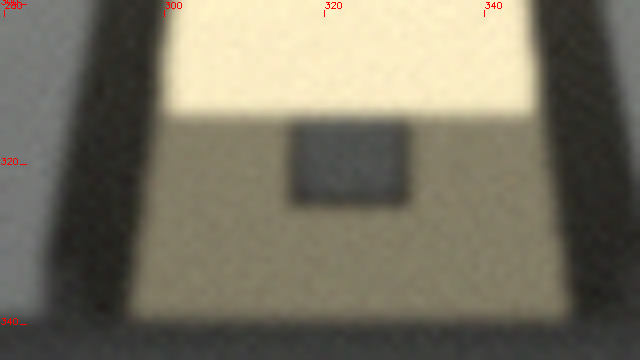

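The tab fills the slot mouth with a thin dark margin on each side, and there is no contact force. Continuing the insertion.

servo_tool(
  targets="0 0 0.006 0 0 0 0;0 0 0.012 0 0 0 0;0 0 0.018 0 0 0 0;0 0 0.018 0 0 0 0",
)

```text
time: 8.32
tool_pos: [0.5806, -0.0934, 0.2152]
ee_rot: [3.141, -0.0, -0.25]
wrist_force: [-0.9, 0.4, -3.7]
width: 0.0223
```

Run:
```python
from h import *
import pickle
s=wsnap();o=get_obs();print(o["time"],o["tool_pos"],o["ee_rot"],o["width"],o["wrist_force"],o["wrist_torque"])
T0=pickle.load(open("w4.pkl","rb"))["tool"];print("in w4 tool frame",(np.linalg.inv(T0)@np.r_[o["tool_pos"],1]).round(4))
pickle.dump(s,open("w6.pkl","wb"))
crop(s,280,300,360,345,8,"w6")
```

```text
8.3667 [ 0.5806469  -0.09323496  0.21518653] [ 3.14148675e+00 -1.37281110e-05 -2.49893838e-01] 0.022594573276120983 [ 0.00651787  0.40690294 -3.02299154] [-0.07689028 -0.0106899  -0.02262464]
in w4 tool frame [-0.0012  0.0119  0.      1.    ]
```

View pics/w6.png

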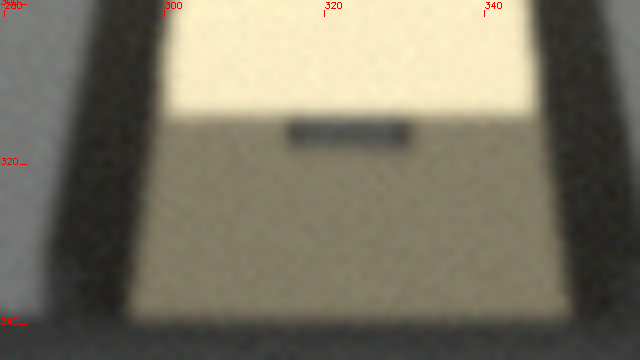

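servo_tool(
  targets="0 0 0.006 0 0 0 0;0 0 0.012 0 0 0 0;0 0 0.017 0 0 0 0;0 0 0.017 0 0 0 0;0 0 0.017 0 0 0 0",
)

```text
time: 8.78
tool_pos: [0.5797, -0.0971, 0.2152]
ee_rot: [-3.141, -0.0, -0.25]
wrist_force: [-0.3, 0.2, -3.3]
width: 0.0226
```

Run:
```python
from h import *
import pickle
s=wsnap();o=get_obs();print(o["time"],o["tool_pos"],o["ee_rot"],o["width"],o["wrist_force"],o["wrist_torque"])
T0=pickle.load(open("w4.pkl","rb"))["tool"];print("in w4 tool frame",(np.linalg.inv(T0)@np.r_[o["tool_pos"],1]).round(4))
pickle.dump(s,open("w7.pkl","wb"))
crop(s,280,300,360,345,8,"w7")
```

```text
8.8333 [ 0.57966753 -0.09709073  0.21519915] [-3.14147366e+00 -5.98666483e-05 -2.49552049e-01] 0.022446464047012015 [ 0.09388802 -0.09045176 -3.00729785] [ 0.00073621 -0.09267723  0.0264166 ]
in w4 tool frame [-0.0012  0.0158  0.      1.    ]
```

View pics/w7.png

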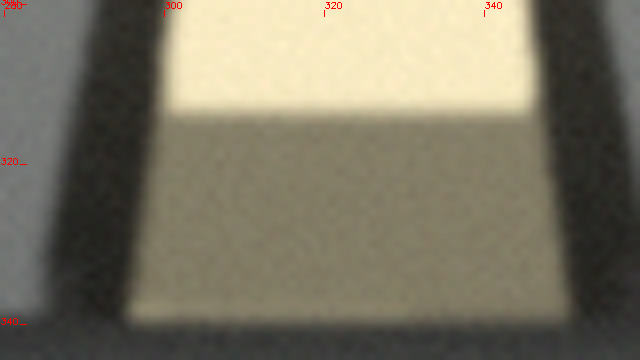

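The tab is out of sight in the slot and there is still no contact force. I'll ease forward to feel for the face.

servo_tool(
  targets="0 0 0.003 0 0 0 0;0 0 0.005 0 0 0 0;0 0 0.005 0 0 0 0;0 0 0.005 0 0 0 0",
)

```text
time: 9.17
tool_pos: [0.5794, -0.0983, 0.2153]
ee_rot: [-3.141, -0.0, -0.25]
wrist_force: [0.3, 0.9, -2.5]
width: 0.022
```

servo_tool(
  targets="0 0 0.002 0 0 0 0;0 0 0.002 0 0 0 0;0 0 0.002 0 0 0 0",
)

```text
time: 9.42
tool_pos: [0.5793, -0.0986, 0.2152]
ee_rot: [-3.141, -0.0, -0.249]
wrist_force: [0.3, 2.0, -2.3]
width: 0.0224
```

servo_tool(
  targets="0 0 0.002 0 0 0 0;0 0 0.002 0 0 0 0;0 0 0.002 0 0 0 0",
)

```text
time: 9.67
tool_pos: [0.5794, -0.0987, 0.2153]
ee_rot: [-3.141, -0.0, -0.249]
wrist_force: [0.7, 3.0, -2.8]
width: 0.0224
```

The face is in contact (about 3 N, slope fitting a soft servo). The milestone pose has been held. Now down in small steps, watching the force.

servo_tool(
  targets="0 0 0 0.006 0 0 0;0 0 0 0.012 0 0 0;0 0 0 0.016 0 0 0;0 0 0 0.016 0 0 0;0 0 0 0.016 0 0 0",
)

```text
time: 10.08
tool_pos: [0.5793, -0.0988, 0.2111]
ee_rot: [-3.141, -0.0, -0.249]
wrist_force: [1.4, 5.1, -1.1]
width: 0.0225
```

servo_tool(
  targets="0 0 0 0.004 0 0 0;0 0 0 0.008 0 0 0;0 0 0 0.008 0 0 0;0 0 0 0.008 0 0 0",
)

```text
time: 10.42
tool_pos: [0.5793, -0.0988, 0.2096]
ee_rot: [-3.141, -0.001, -0.249]
wrist_force: [1.8, 5.7, 0.5]
width: 0.0224
```

servo_tool(
  targets="0 0 0 0.003 0 0 0;0 0 0 0.006 0 0 0;0 0 0 0.006 0 0 0;0 0 0 0.006 0 0 0",
)

```text
time: 10.75
tool_pos: [0.5795, -0.0989, 0.2088]
ee_rot: [-3.141, -0.002, -0.249]
wrist_force: [-0.0, 5.5, 1.0]
width: 0.0225
```

servo_tool(
  targets="0 0 0 0.003 0 0 0;0 0 0 0.006 0 0 0;0 0 0 0.006 0 0 0;0 0 0 0.006 0 0 0",
)

```text
time: 11.08
tool_pos: [0.5796, -0.0989, 0.2081]
ee_rot: [-3.141, -0.003, -0.249]
wrist_force: [0.4, 5.0, 2.5]
width: 0.0223
```

servo_tool(
  targets="0 0 0 0.004 0 0 0;0 0 0 0.008 0 0 0;0 0 0 0.008 0 0 0;0 0 0 0.008 0 0 0",
)

```text
time: 11.42
tool_pos: [0.5795, -0.0989, 0.2058]
ee_rot: [-3.141, -0.002, -0.249]
wrist_force: [1.7, 5.0, 2.8]
width: 0.0227
```

servo_tool(
  targets="0 0 0 0.004 0 0 0;0 0 0 0.008 0 0 0;0 0 0 0.008 0 0 0;0 0 0 0.008 0 0 0",
)

```text
time: 11.75
tool_pos: [0.5792, -0.0988, 0.2021]
ee_rot: [-3.141, 0.0, -0.249]
wrist_force: [-0.0, 4.6, -2.5]
width: 0.0226
```

The force has dropped back to the bracket's weight, so the catch has snapped. Pressing on to the hard stop.

servo_tool(
  targets="0 0 0 0.004 0 0 0;0 0 0 0.004 0 0 0;0 0 0 0.004 0 0 0",
)

```text
time: 12.0
tool_pos: [0.5792, -0.0988, 0.2009]
ee_rot: [-3.141, 0.0, -0.249]
wrist_force: [1.5, 4.7, -2.6]
width: 0.0227
```

servo_tool(
  targets="0 0 0 0.004 0 0 0;0 0 0 0.004 0 0 0;0 0 0 0.004 0 0 0",
)

```text
time: 12.25
tool_pos: [0.5793, -0.0988, 0.2008]
ee_rot: [-3.141, -0.001, -0.249]
wrist_force: [1.4, 4.3, -0.3]
width: 0.0225
```

servo_tool(
  targets="0 0 0 0.004 0 0 0;0 0 0 0.004 0 0 0;0 0 0 0.004 0 0 0",
)

```text
time: 12.5
tool_pos: [0.5793, -0.0988, 0.2007]
ee_rot: [-3.141, -0.002, -0.249]
wrist_force: [0.8, 4.9, 2.8]
width: 0.0223
```

Hard stop at TCP z 0.2008, where 0.201 was expected, with force building. I'll ease off the preload, open and check.

servo_tool(
  targets="0 0 -0.005 -0.004 0 0 0;0 0 -0.005 -0.006 0 0 0;0.55 0 -0.005 -0.006 0 0 0;0.55 0 -0.005 -0.006 0 0 0;0.55 0 -0.005 -0.006 0 0 0;0.55 0 -0.005 -0.006 0 0 0;0.55 0 -0.005 -0.006 0 0 0;0.55 0 -0.005 -0.006 0 0 0;0.55 0 -0.005 -0.006 0 0 0",
)

```text
time: 13.25
tool_pos: [0.5794, -0.0983, 0.2007]
ee_rot: [3.141, -0.0, -0.25]
wrist_force: [0.2, 0.4, -0.4]
width: 0.0517
```

Run:
```python
from h import *
s=wsnap();o=get_obs();print(o["time"],o["tool_pos"],o["width"],o["wrist_force"])
crop(s,0,0,640,480,1.25,"w8")
a=vision.snapshot("scene");crop(a,70,170,270,320,4,"s8")
```

```text
13.3 [ 0.57940189 -0.09828776  0.20069098] 0.051804039857630234 [-0.10058689  0.71089827  0.8712566 ]
```

View pics/w8.png

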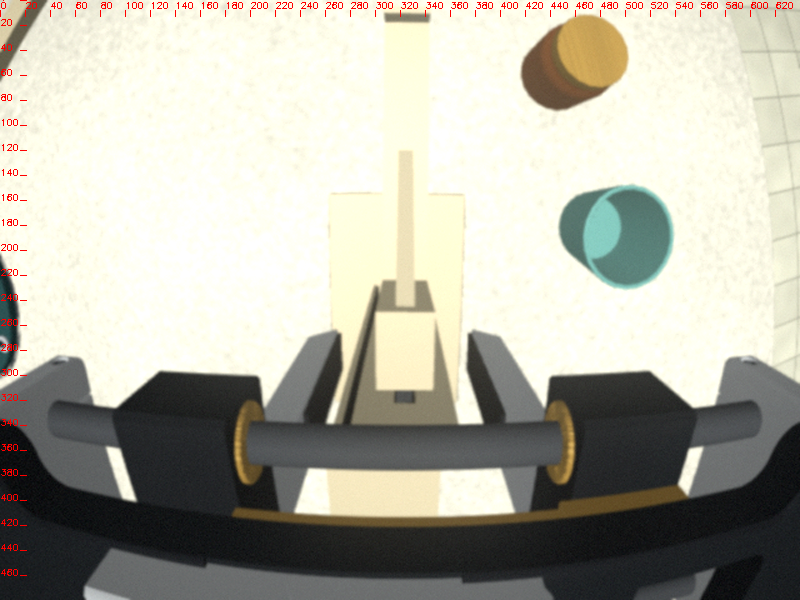

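View pics/s8.png

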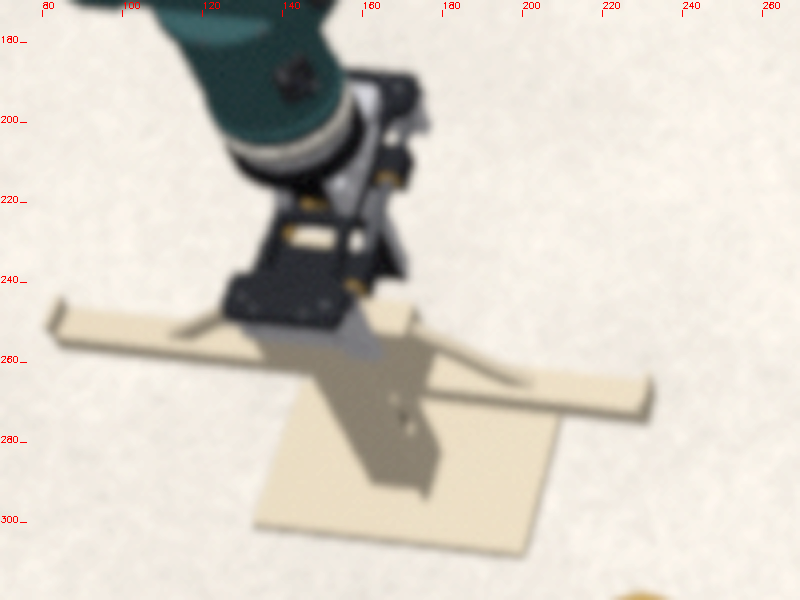

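Released, the bracket stays put. The wrist view shows the shoe against the strip with the open top of the slot at px (323,317). Retreating straight up, then away.

servo_tool(
  targets="0.55 0 -0.002 -0.03 0 0 0;0.55 0 -0.002 -0.08 0 0 0;0.55 0 -0.002 -0.15 0 0 0;0.55 0 -0.002 -0.25 0 0 0;0.55 0 -0.002 -0.36 0 0 0;0.55 0 -0.1 -0.48 0 0 0;0.55 0 -0.25 -0.5 0 0 0;0.55 0 -0.4 -0.5 0 0 0;0.55 0 -0.55 -0.5 0 0 0;0.55 0 -0.7 -0.5 0 0 0;0.55 0 -0.7 -0.5 0 0 0;0.55 0 -0.7 -0.5 0 0 0",
)

```text
time: 14.35
tool_pos: [0.6228, 0.0733, 0.3255]
ee_rot: [3.141, 0.0, -0.246]
wrist_force: [-0.6, -0.4, -0.3]
width: 0.0515
```

Run:
```python
from h import *
import pickle
s=wsnap();o=get_obs();print(o["time"],o["tool_pos"],o["width"],o["wrist_force"])
a=vision.snapshot("scene");b=vision.snapshot("side");pickle.dump((a,b),open("st9.pkl","wb"))
crop(a,70,210,230,330,5,"s9");crop(b,290,300,450,470,3.5,"t9")
a0,b0=pickle.load(open("st.pkl","rb"))
for n,x in [("carton",slice(275,330)),("jar",slice(215,250)),("pail",slice(155,197))]:
    print(n,np.abs(a["image"][305:365,x].astype(int)-a0["image"][305:365,x]).mean().round(2))
```

```text
14.4 [0.62262368 0.07181288 0.32578788] 0.051813626116977214 [ 0.40932343 -0.70420373  0.43456408]
carton 3.66
jar 3.72
pail 3.64
```

View pics/s9.png

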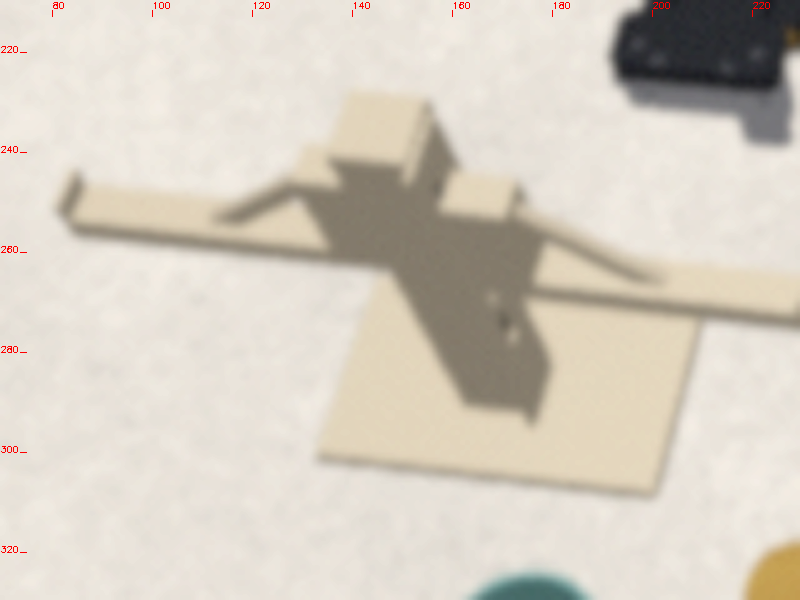

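View pics/t9.png

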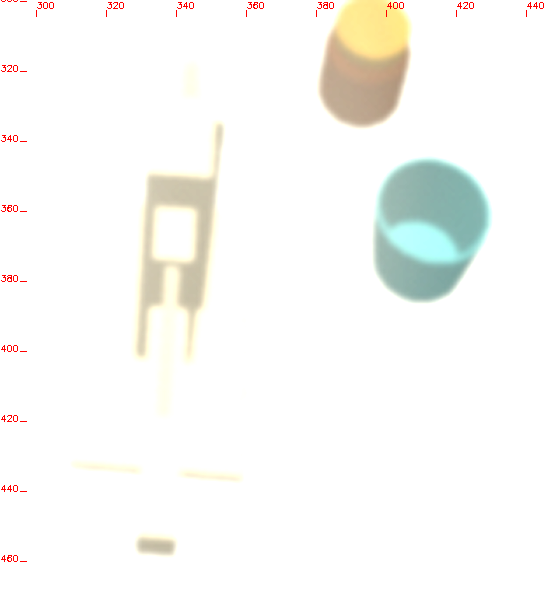

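Run:
```python
from h import *
import pickle
a,b=pickle.load(open("st9.pkl","rb"))
yaw=-1.822;X=np.array([np.cos(yaw),np.sin(yaw),0]);Y=np.array([-X[1],X[0],0]);C=np.array([.5625,-.1385,0])
P=np.array([onz(a,c,.241) for c in [(159.5,243.5),(172.5,245.5),(170,254),(156.5,252.5)]])
print(((P-C)@np.c_[X,Y]).round(4).tolist())
robot.close_job()
```

```text
[[-0.0238, -0.0055], [-0.058, -0.0034], [-0.0585, 0.0219], [-0.0237, 0.0215]]
the job is handed in; nothing more can be done
```

The bracket is hooked into the top two slots on the bare side, pushed past the catch to the hard stop, and released. I handed the job in at about 14.5 s of the 72 s allowed; no verdict comes back, so the checks below are my own.

**Choice:** I took the smallest of the three loose brackets, which measured about 176 mm long against 252 and 255 mm for the others. Its shoe top measured 24 × 34 mm, as specified.

**Fit:** I found the slot in the wrist picture and corrected sideways twice. The tabs went in with the bracket about 14 mm above home, and the face touched with about 3 N.

**Push down:** The most I saw between moves was about 6 N. The force then dropped off as the catch snapped, and the tool stopped hard at 0.2008 m against the 0.201 m expected. Forces were only read at the end of each move, so brief peaks in between would not show.

**After letting go:**
- **Position:** The scene picture puts the shoe about 2 mm off the face in depth, within camera error since I had felt the face touch. Sideways it shows about +9 mm, at the edge of the stated strip offset, give or take 2–3 mm. The limit is 12 mm.
- **Bystanders:** The carton, jar and pail looked unmoved by picture difference, and the gripper was clear of everything.
- **Calibration:** The two fixed cameras disagreed by about 5 mm on where the post stood, so I relied on the wrist view for the fit.

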